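# Load the dipping tools into the carrier and hold it up level

## Task

Take the two round-handled chocolate dipping tools out of the wooden rack and stand them, coil end down, in the two square wells of the steel carrier while it stands on the bench, one tool in each well, all the way to the bottom, and let go of them. Then pick the carrier up by its wooden handle, bring its feet at least 8 cm clear of the worktop and keep it there steady and level for two seconds; finish still holding it in the air, do not set it down. The wooden spatula stays in the rack, and the bowl, the jar and the cup stay where they are.

Things in the scene. Friction and masses are not known exactly. Their poses are not given: they have to be found in the camera images.
- caddy: Steel carrier, loose, about 0.45 kg empty: base plate 84 x 224 mm on four short rubber feet (top of the plate 10 mm above the worktop), a square open-topped metal well near each end, and a wooden handle bar across the middle. Origin: centre of the underside of the feet (on the worktop at the start). x: along the handle bar (across the plate's short side), y: along the row of wells, z up.
- handle (a point): Centre of the carrier's wooden handle bar, 145 mm above the carrier's underside and above its middle. The bar is 92 mm long along the carrier's x, 16 mm thick along its y and 22 mm tall, carried by two 8 mm steel uprights 36 mm either side of this point along the bar. A tool standing in a well reaches 14 mm higher than this point, 90 mm to the side.
- well_left (a point): Centre of the mouth of the well at the carrier's +y end, 90 mm from the carrier's middle and 100 mm above its underside. The well is 26 mm square inside, sides parallel to the carrier's axes, wall 4 mm, 86 mm deep.
- well_right (a point): Centre of the mouth of the well at the carrier's -y end, same shape and size as well_left.
- well_left_floor (a point): Centre of the inner floor of well_left, 14 mm above the carrier's underside.
- well_right_floor (a point): Centre of the inner floor of well_right, 14 mm above the carrier's underside.
- tool_a: A dipping tool, 145 mm long, 60 g: round wooden handle, diameter 16 mm, 70 to 145 mm above the foot; steel ferrule tapering below it to 50 mm; 6 mm shank; at the bottom a wire coil 16 mm wide, 18 mm tall. Origin: centre of the coil's lower end (foot); z up the handle. Starts upright in a hole of the rack, foot 10 mm above the worktop. Both tools are alike.
- tool_b: The other dipping tool, 145 mm long, 60 g: round wooden handle, diameter 16 mm, 70 to 145 mm above the foot; steel ferrule tapering below it to 50 mm; 6 mm shank; at the bottom a wire coil 16 mm wide, 18 mm tall. Origin: centre of the coil's lower end (foot); z up the handle. Starts upright in a hole of the rack, foot 10 mm above the worktop. Both tools are alike.
- rack: Fixed wooden block, 80 mm (its x) x 220 mm (its y) x 80 mm tall, with three round holes 22 mm wide and 70 mm deep in its top, in a row along y 70 mm apart (the middle one at the centre). The two dipping tools and the spatula stand in them, in any order. Origin: centre of its underside on the worktop.
- spatula: Small wooden spatula that stays in the rack, handle down: round wooden handle 16 mm in diameter and 85 mm long below, a flat paddle 42 mm wide (along its own y), 6 mm thick and 55 mm tall on top; 140 mm long. Origin: lower end of the handle, z up.
- bowl: White ceramic bowl, 120 mm wide, 50 mm tall, on the far side of the bench; leave alone. Origin: centre of its underside.
- jar: Clear closed jar with a blue cap, 60 mm diameter, 85 mm tall, towards the far right of the bench; leave alone. Origin: centre of its underside.
- cup: Steel cup, 70 mm diameter, 75 mm tall, towards the far left of the bench; leave alone. Origin: centre of its underside.
Things that resemble listed ones, but are neither listed nor needed, are in the scene too. Several things have the shape of the rack; the one meant has the colours described above. What is shaped like the tool_a but blue is not meant.

How it is judged:
On the way, in this order (a step that is already met when the one before it is completed fails the run):
1. both dipping tools stand coil-down at the bottom of the wells, let go, with the carrier standing on the worktop ((distance between tool_a and well_left_floor below 0.016 m or distance between tool_a and well_right_floor below 0.016 m) and angle between each of tool_a, tool_b's own z axis and vertical below 0.3 rad and (distance between tool_b and well_left_floor below 0.016 m or distance between tool_b and well_right_floor below 0.016 m) and height (world z) of caddy below 0.01 m and angle between caddy's own z axis and vertical below 0.1 rad and contact force between the fingers and tool_a below 0.2 N and contact force between the fingers and tool_b below 0.2 N), for 0.2 s.
2. the carrier is held up by its handle, at least 75 mm clear, level and steady, for two seconds ((distance between tool_a and well_left_floor below 0.016 m or distance between tool_a and well_right_floor below 0.016 m) and angle between each of tool_a, tool_b's own z axis and vertical below 0.3 rad and (distance between tool_b and well_left_floor below 0.016 m or distance between tool_b and well_right_floor below 0.016 m) and height (world z) of caddy above 0.075 m and angle between caddy's own z axis and vertical below 0.1 rad and linear speed of caddy below 0.03 m/s and angular speed of caddy below 0.2 rad/s and contact force between the fingers and caddy above 1 N and distance between the grasp point and handle below 0.06 m and contact force between caddy and rack below 0.1 N and contact force between caddy and table below 0.1 N and contact force between caddy and bowl below 0.1 N and contact force between caddy and jar below 0.1 N and contact force between caddy and cup below 0.1 N and contact force between caddy and spatula below 0.1 N), for 2 s.
At the end, for the whole second after the job is handed in: Carrier held by its handle (grasp within 60 mm of it), 75 mm or more up, tilt under 0.1 rad, under 30 mm/s and 0.2 rad/s, touching nothing else; tools in the wells, feet within 16 mm of the floor centres, lean under 0.3 rad, not touched; other things within 30 mm of their starts (all of step 2 and distance of each of spatula, bowl, jar, cup from where it was at the start of the episode below 0.03 m and contact force between the fingers and tool_a below 0.2 N and contact force between the fingers and tool_b below 0.2 N); the arm keeps its last pose, push and grip.
It fails at once if the carrier is tipped by more than 0.4 rad (angle between caddy's own z axis and vertical above 0.4 rad).
It fails at once if the spatula, bowl, jar or cup is moved by more than 30 mm (distance of any of spatula, bowl, jar, cup from where it was at the start of the episode above 0.03 m).
It also fails if it takes over 72 s, if anything falls off the work surface, if the arm or the gripper's body presses on something with over 40 N, if the wrist force passes 120 N, or if a joint passes its speed limit or range.

## Robot

A 6-joint arm with a two-finger parallel gripper is mounted at the origin on the work surface. World frame = base frame: x ahead of the robot, y to its left, z up, the work surface at z = 0. Lengths are in m, angles in rad, forces in N, time in s.
With the tool pointing down it reaches from about 0.275 to 0.875 m from the base axis. Payload 12.5 kg.
Tool frame: the origin (TCP) lies on the centre line of the jaws, within the pads' length; the fingertips stand r.finger_overhang ahead of it and the grasp point (between the pads) lies 3 mm ahead of it (r.finger_overhang is the distance from the TCP to the fingertips, in m); z points along the fingers, y is the direction in which the jaws open and shut (so a half turn about z gives the same grasp; the last joint's range is limited). The gripper opens to 85 mm and grips with 20 to 120 N. Pads are 22 mm wide; open, the fingers measure 114 mm over their backs; the gripper's body (76 mm by 85 mm) begins 54 mm behind the grasp point. The pads swing forward as they close: fully open they stand 13 mm farther back than shut.
Start: joints at [1.074, 0.351, 1.652, -0, 1.139, -0.085], TCP at [0.22, 0.504, 0.253] pointing down, gripper open.
Joint ranges: [-2.75, 2.75], [-0.79, 2.1], [0.01, 2.65], [-1.57, 4.71], [0.07, 3.14], [-2.87, 2.87]. Speed limits (rad/s): [2.22, 2.22, 2.79, 3.14, 3.14, 3.14].

## Interface

Orientations are given as a unit quaternion [x, y, z, w].
In Python, from cell import r, optics gives the robot as it stands. The module is installed in compiled form; this text tells all that it offers. Calls block until the motion is done:
- r.move_to(position, orientation): joint-space move of the TCP to a pose.
- r.move_linear(position, rot=None, vel=0.15): straight line of the TCP; rot=None keeps the orientation; vel is the mean speed in m/s.
- r.set_joints(angles): joint-space move.
- r.set_gripper(opening, squeeze=None): opening from 0.0 (shut) to 1.0 (fully open); squeeze is the grip in N (None keeps the last); returns when the fingers have stopped.
- r.sleep(seconds).
- r.inverse_kinematics(position, orientation): joint angles nearest the present ones, or None.
- optics.get_image(name): name is "side" or "top" or "wrist"; returns a dict with "pixels" (384x512x3 uint8, red, green, blue), "depth" (384x512 float32, m along the optical axis (not along the pixel's ray), 0 where there is no reading), "fx", "fy", "cx", "cy" (pixels), "camera_from_world" (4x4, takes a point from world to camera coordinates); the wrist camera has in their place "mount" (4x4, takes a point from camera to tool coordinates, whose origin is the TCP and whose axes are the flange's). Camera axes: x right, y down, z forward; pixel columns grow to the right and rows downward; lengths in m; the calibration is good to about 2 mm. A picture is of the moment at which its call begins: read the wrist's pose just before it.
A pose or a line that the arm cannot do raises r.PlanningError and nothing moves.
- r.hand_in(): hands the job in, once; it reports no verdict.
Readings, each from a call of its own:
- r.current_t(): time.
- r.current_q(): joint angles.
- r.current_qvel(): joint speeds.
- r.current_effort(): joint torques, N m.
- r.current_tool_pos(): TCP position.
- r.current_ee_rot(): TCP orientation.
- r.current_contact_force(): force on the tool from outside, world axes, zero at the start.
- r.current_torque(): the same for the moment, N m.
- r.current_opening(): opening from 0.0 (shut) to 1.0 (fully open).
Only numpy, scipy, OpenCV 4.12 (cv2) and the standard library are available. Lean on these libraries where they do the work, as an engineer would, in place of code of your own. Each camera call takes 0.05 s, during which the arm holds its last target.

## Working session

There is one attempt and no reset: what is moved stays moved. The work goes in short steps, each a Python script; the robot and the scene stay as the last script left them, time stands still between calls to the robot, and variables do not carry over. Pictures are saved under pics/ and viewed, and the job is handed in when it is done.

```bash
mkdir -p pics
python3 - <<'E'
from cell import r, optics
import cv2,numpy as np
for n in ["side","top","wrist"]:
    d=optics.get_image(n)
    cv2.imwrite(f"pics/{n}0.png",d["pixels"][:,:,::-1])
    np.savez(f"{n}0.npz",**d)
    print(n,d["fx"],d["cx"],d["cy"]); print(np.round(d.get("camera_from_world",d.get("mount")),3))
print(r.current_t(),r.finger_overhang,r.current_ee_rot())
E
```

```text
side 350.238884541164 248.4028032055603 192.82147386271893
[[ 0.916 -0.402 -0.006 -0.478]
 [-0.266 -0.595 -0.758  0.219]
 [ 0.301  0.696 -0.652  0.974]
 [ 0.     0.     0.     1.   ]]
top 448.05943224340103 246.50086525347552 186.04365950921817
[[-0.022 -1.     0.003 -0.01 ]
 [-0.994  0.021 -0.107  0.536]
 [ 0.107 -0.005 -0.994  1.315]
 [ 0.     0.     0.     1.   ]]
wrist 272.7140238341289 259.01165390541126 193.84883425132696
[[-0.001 -0.948 -0.318  0.081]
 [ 1.    -0.001 -0.    -0.001]
 [-0.    -0.318  0.948 -0.121]
 [ 0.     0.     0.     1.   ]]
0.15 0.022 [ 2.04416850e-01  9.78883848e-01 -3.82788941e-04 -1.30888524e-04]
```

View pics/side0.png

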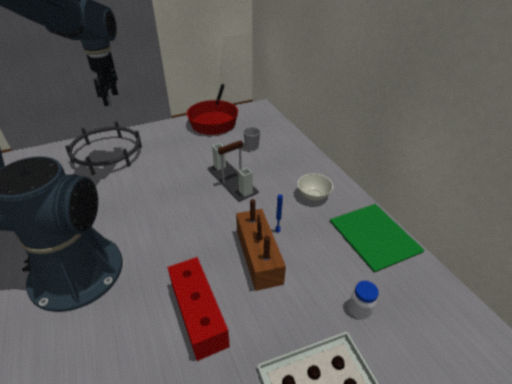

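View pics/top0.png

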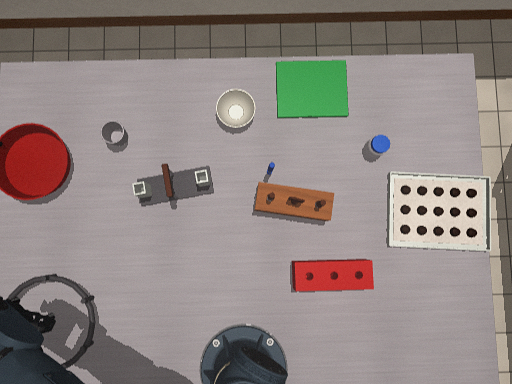

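View pics/wrist0.png

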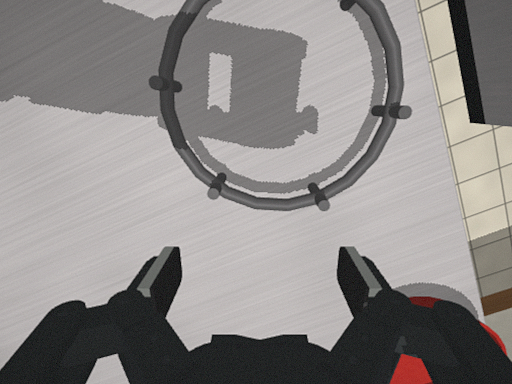

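The top view shows the brown rack at about (294,202), with the carrier at (173,186). A red decoy rack is at (333,275) and a blue decoy tool at (270,168). I'll enlarge these areas.

Run:
```python
import cv2,numpy as np
t=cv2.imread("pics/top0.png")
cv2.imwrite("pics/top_c.png",np.vstack([cv2.resize(t[150:220,125:225],None,fx=7,fy=7,interpolation=cv2.INTER_CUBIC)[:300*1+190],]))
cv2.imwrite("pics/top_r.png",cv2.resize(t[150:230,245:345],None,fx=7,fy=7,interpolation=cv2.INTER_CUBIC))
s=cv2.imread("pics/side0.png")
cv2.imwrite("pics/side_c.png",cv2.resize(s[120:295,200:310],None,fx=3.4,fy=3.4,interpolation=cv2.INTER_CUBIC))
```

```text
(no output)
```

View pics/top_c.png

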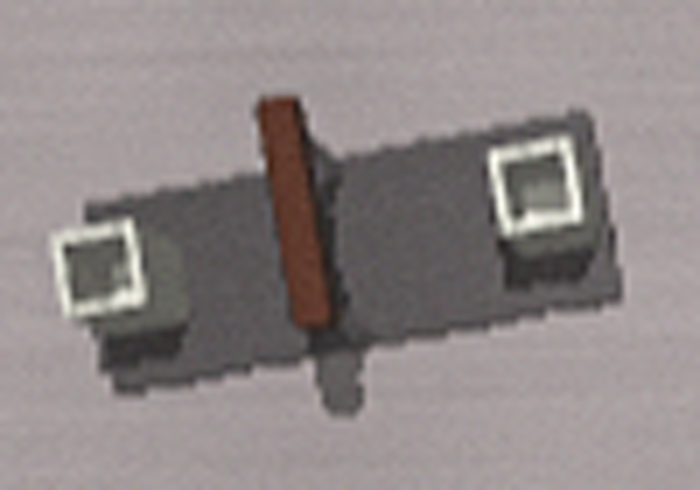

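View pics/top_r.png

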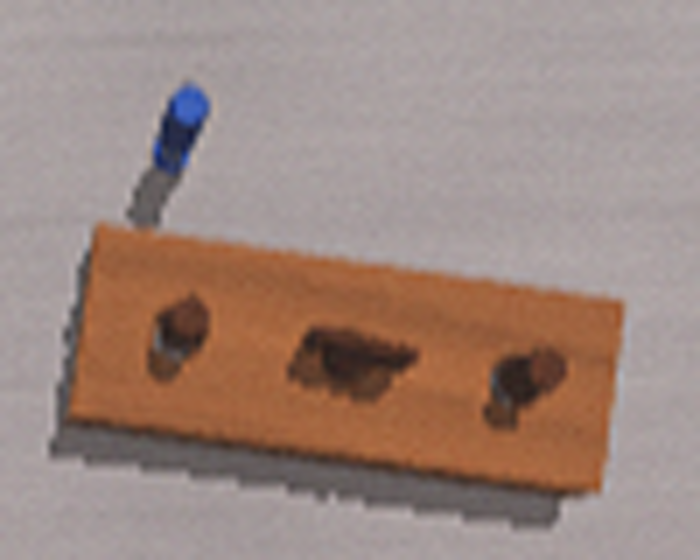

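View pics/side_c.png

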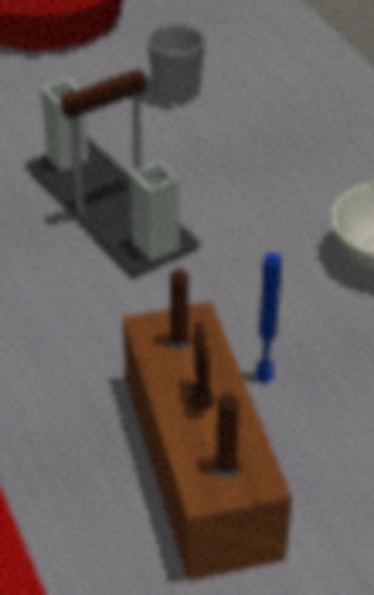

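```bash
cat > h.py <<'E'
import numpy as np
def ray(d,u,v,z,Twc=None):
    if Twc is None: Twc=np.linalg.inv(np.array(d["camera_from_world"]))
    p=np.array([(u-d["cx"])/d["fx"],(v-d["cy"])/d["fy"],1.])
    dr=Twc[:3,:3]@p; o=Twc[:3,3]
    return o+dr*(z-o[2])/dr[2]
E
python3 - <<'E'
from h import *
d=dict(np.load("top0.npz"))
def P(u,v,z,o): return ray(d,(u+.5)/7-.5+o[0],(v+.5)/7-.5+o[1],z)
c=(125,150);k=(245,150)
L=P(100,270,.1,c);R=P(538,188,.1,c);H=P(297,212,.156,c)
print("wells",L,R,np.linalg.norm(L-R),"mid",(L+R)/2,"handle",H)
for p in [(280,98),(310,328)]: print("bar end",P(*p,.156,c))
for p in [(55,238),(128,220),(148,302),(70,318),(490,153),(572,138),(584,222),(505,240)]: print("rim",P(*p,.1,c)[:2])
C=[P(*p,.08,k) for p in [(95,228),(625,300),(600,492),(68,415)]]
m=sum(C)/4;ax=(C[0]+C[3]-C[1]-C[2])/2
print("rack",m,ax,np.linalg.norm(ax)); u=ax/np.linalg.norm(ax)
print("holes",m+.07*u,m,m-.07*u)
print("tools",P(188,318,.155,k),P(546,368,.155,k))
D=d["depth"]; T=np.linalg.inv(d["camera_from_world"])
s=dict(np.load("side0.npz"))
for (u,v) in [(200+178/3.4,120+275/3.4),(200+228/3.4,120+402/3.4)]: print("side tops",ray(s,u,v,.155))
for (u,v) in [(200+178/3.4,120+342/3.4),(200+228/3.4,120+468/3.4)]: print("side at hole",ray(s,u,v,.08))
E
```

```text
wells [0.52898433 0.28403706 0.1       ] [0.55866942 0.10632714 0.1       ] 0.1801721993809917 mid [0.54382687 0.1951821  0.1       ] handle [0.54390978 0.19451105 0.156     ]
bar end [0.58878726 0.20100547 0.156     ]
bar end [0.49863965 0.18961456 0.156     ]
rim [0.54242581 0.30232209]
rim [0.54914365 0.27276562]
rim [0.51554529 0.26457786]
rim [0.50972444 0.29608148]
rim [0.57344335 0.12568893]
rim [0.57889262 0.09226762]
rim [0.54435606 0.08781681]
rim [0.53769171 0.1199401 ]
rack [ 0.48505907 -0.15723371  0.08      ] [0.0353421  0.21702192 0.        ] 0.219880822849139
holes [ 0.49631038 -0.08814386  0.08      ] [ 0.48505907 -0.15723371  0.08      ] [ 0.47380777 -0.22632357  0.08      ]
tools [ 0.49662591 -0.08799468  0.155     ] [ 0.47425314 -0.22583538  0.155     ]
side tops [ 0.49556779 -0.08918023  0.155     ]
side tops [ 0.47246299 -0.22833547  0.155     ]
side at hole [ 0.4950428  -0.09057476  0.08      ]
side at hole [ 0.47460268 -0.22884005  0.08      ]
```

Depths and sizes agree: the wells are 180 mm apart, the rack is 220 mm long, and both cameras put the tools within 3 mm of each other. The spatula is in the middle hole. I'll pick the first tool now.

```bash
cat >> h.py <<'E'
from scipy.spatial.transform import Rotation
def down(yaw):
    "jaws (tool y) along world direction yaw; tool z down; picks flip with feasible ik nearest current"
    y=np.array([np.cos(yaw),np.sin(yaw),0]);z=np.array([0,0,-1.])
    return Rotation.from_matrix(np.c_[np.cross(y,z),y,z]).as_quat()
def best(r,p,yaw):
    q0=r.current_q();o=[]
    for k in (0,np.pi):
        Q=down(yaw+k);s=r.inverse_kinematics(p,Q)
        if s is not None:o.append((np.abs(np.array(s)-q0).max(),Q,s))
    o.sort(key=lambda a:a[0]); return o[0][1],np.round(o[0][2],2)
RY=-.162; CY=.166
A=np.array([.4961,-.0885]);B=np.array([.4737,-.2268])
WL=np.array([.5290,.2840]);WR=np.array([.5587,.1063]);HD=np.array([.5438,.1949])
E
python3 - <<'E'
from h import *
from cell import r,optics
import cv2
p=[*A,.30]; Q,s=best(r,p,RY); print(s)
r.set_gripper(.6,30)
r.move_to(p,Q); print(r.current_t(),r.current_tool_pos())
T=r.current_tool_pos();d=optics.get_image("wrist");cv2.imwrite("pics/w1.png",d["pixels"][:,:,::-1])
print(r.current_t())
E
```

```text
[-0.27  0.22  1.71 -0.    1.21 -0.11]
2.9167 [ 0.49618129 -0.08786944  0.29991915]
2.9667
```

View pics/w1.png

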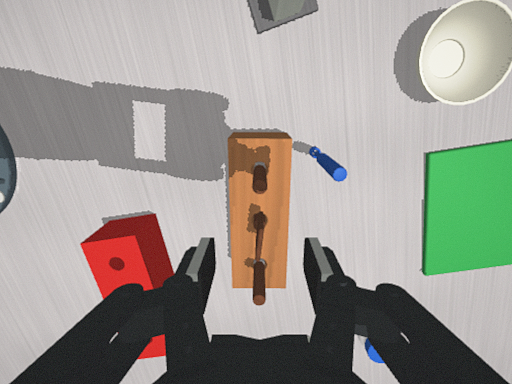

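The wrist picture shows tool A's top at about (259,187). I predicted (259,186), so it is centred between the jaws and the next step is to descend and grasp it.

Run:
```python
from h import *
from cell import r,optics
import cv2
r.move_linear([*A,.132],vel=.15)
r.set_gripper(0,30); print(r.current_opening(),r.current_contact_force(),r.current_t())
r.move_linear([*A,.305],vel=.15)
print(r.current_opening(),r.current_tool_pos(),r.current_contact_force(),r.current_t())
p=[*WL,.305]; Q,s=best(r,p,CY); print(s)
r.move_to(p,Q); print(r.current_tool_pos(),r.current_t())
for n in ["side","wrist"]:
    d=optics.get_image(n);cv2.imwrite(f"pics/{n}2.png",cv2.resize(d["pixels"][80:230,180:300,::-1],None,fx=4,fy=4,interpolation=2) if n=="side" else d["pixels"][:,:,::-1])
```

```text
0.17629200990447993 [-0.72536684  0.37832     5.35698555] 4.6417
0.17928760877278657 [ 0.49576203 -0.08842071  0.30415263] [ 0.88736375  0.8782103  -0.8437823 ] 5.9417
[ 0.42  0.4   1.45 -0.    1.29  0.25]
[0.52933183 0.28299623 0.30495863] 7.3417
```

View pics/side2.png

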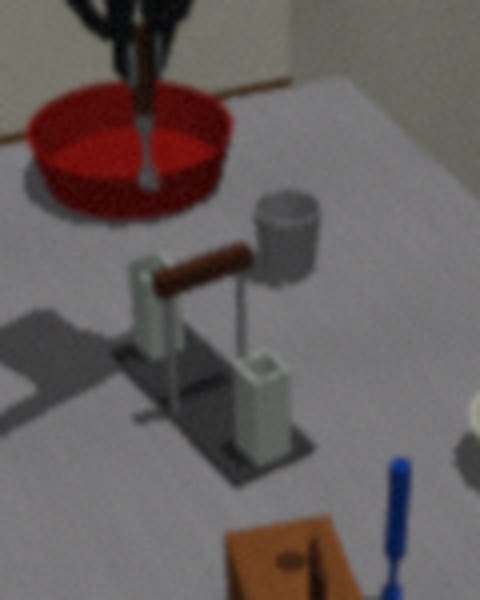

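View pics/wrist2.png

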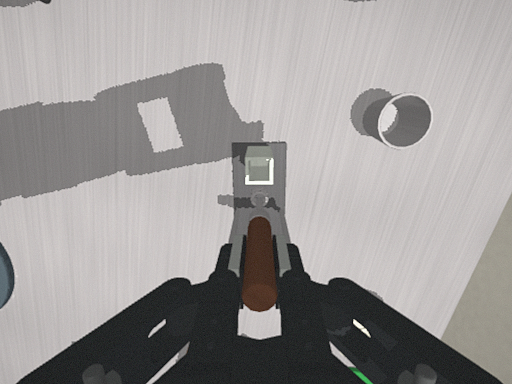

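The held tool hangs straight. The well mouth is at (259,170) against a predicted 172, and the coil is at (259,199). The alignment is good, so I'll insert it in steps with force checks.

```bash
cat > ins.py <<'E'
import sys
from h import *
from cell import r,optics
import cv2
W={"L":WL,"R":WR}[sys.argv[1]]
f0=np.array(r.current_contact_force())
ok=True
for z,v in [(.235,.15),(.205,.08),(.17,.08),(.145,.08),(.1375,.04)]:
    r.move_linear([*W,z],vel=v)
    f=np.array(r.current_contact_force())-f0
    print(z,np.round(f,1),np.round(r.current_tool_pos(),4),r.current_t())
    if np.linalg.norm(f)>8 and z>.14: ok=False;break
if ok:
    r.set_gripper(.6,30); r.sleep(.3)
    r.move_linear([*W,.30],vel=.2)
    print(r.current_t())
    for n,b in [("side",(80,230,180,300)),("top",(150,220,125,225))]:
        d=optics.get_image(n);np.savez(n+"_ins.npz",**d)
        cv2.imwrite(f"pics/{n}_ins{sys.argv[1]}.png",cv2.resize(d["pixels"][b[0]:b[1],b[2]:b[3],::-1],None,fx=4 if n=="side" else 7,fy=4 if n=="side" else 7,interpolation=2))
E
python3 ins.py L
```

```text
0.235 [0.4 1.5 0.7] [0.5295 0.2839 0.2358] 8.0583
0.205 [0.4 0.6 0. ] [0.529 0.284 0.205] 8.5833
0.17 [0.5 0.3 1.2] [0.529  0.284  0.1699] 9.1667
0.145 [-0.2  0.8  0.3] [0.5288 0.2839 0.1445] 9.625
0.1375 [ 0.3  0.9 -0.2] [0.5289 0.284  0.1373] 9.9583
11.6583
```

View pics/side_insL.png

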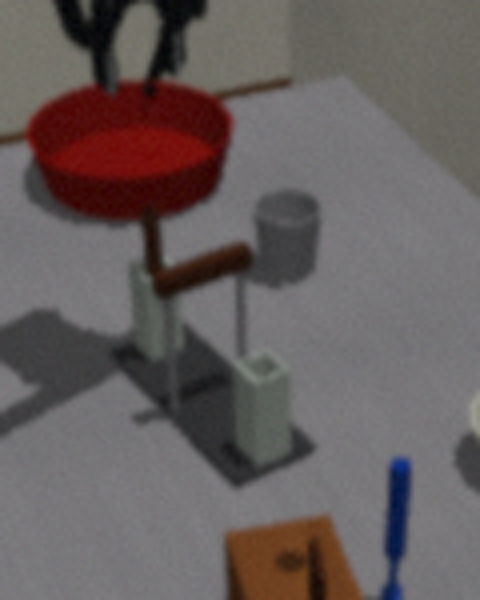

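Run:
```python
from h import *
from cell import r,optics
import cv2
p=[*B,.30]; Q,s=best(r,p,RY); print(s)
r.move_to(p,Q); print(r.current_t(),r.current_tool_pos())
d=optics.get_image("wrist");cv2.imwrite("pics/w3.png",d["pixels"][:,:,::-1])
d=optics.get_image("top");b=(150,220,125,225);cv2.imwrite("pics/top3.png",cv2.resize(d["pixels"][b[0]:b[1],b[2]:b[3],::-1],None,fx=7,fy=7,interpolation=2))
```

```text
[-0.54  0.26  1.66 -0.    1.22 -0.37]
13.625 [ 0.47406864 -0.22619237  0.3000086 ]
```

View pics/w3.png

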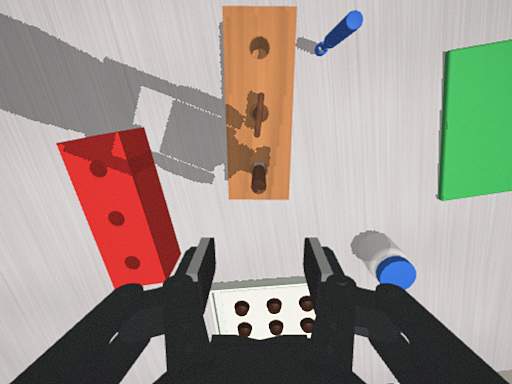

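View pics/top3.png

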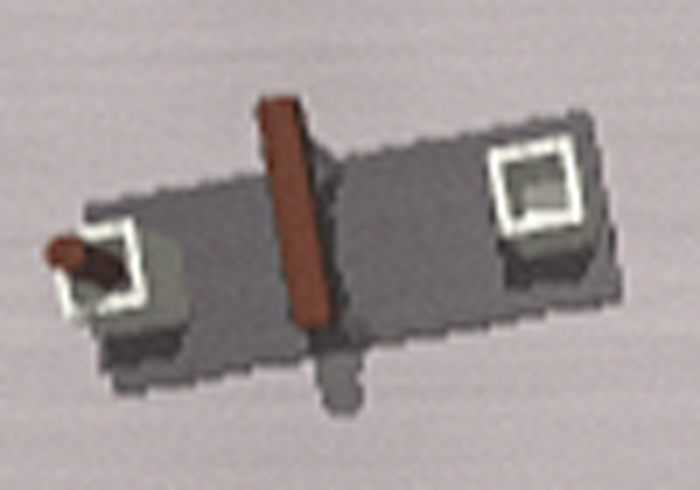

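Tool A stands in the left well at (65,250) in the top crop, leaning slightly within the well's play. The carrier hasn't moved. Tool B's top is centred at about (259,187) in the wrist image.

Run:
```python
from h import *
from cell import r,optics
import cv2
d=dict(np.load("top_ins.npz")); print("toolA top",ray(d,65.5/7-.5+125,250.5/7-.5+150,.158))
r.move_linear([*B,.132],vel=.15)
r.set_gripper(0,30); print(r.current_opening(),r.current_t())
r.move_linear([*B,.305],vel=.15)
p=[*WR,.305]; Q,s=best(r,p,CY); print(s)
r.move_to(p,Q); r.sleep(.2); print(r.current_opening(),r.current_tool_pos(),r.current_t())
d=optics.get_image("wrist");cv2.imwrite("pics/w4.png",d["pixels"][:,:,::-1])
```

```text
toolA top [0.5307759  0.28387291 0.158     ]
0.1788749808083976 15.4
[ 0.11  0.34  1.54 -0.    1.27 -0.06]
0.17121635236015068 [0.55881939 0.10537529 0.30506609] 18.2
```

View pics/w4.png

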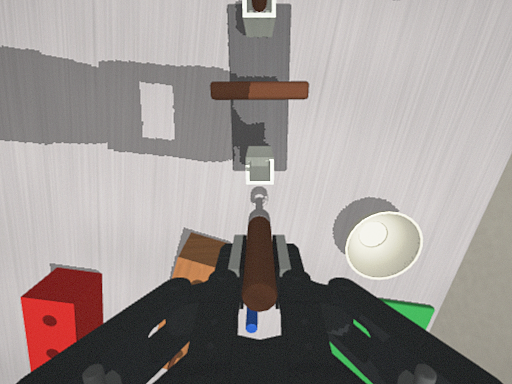

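The tool is held straight, with the coil at (259,196) and the well mouth at (260,170). I'll insert it.

```bash
python3 ins.py R
```

```text
0.235 [ 0.   0.7 -0. ] [0.5591 0.1063 0.2358] 18.8667
0.205 [-0.6  0.4  1. ] [0.5588 0.1063 0.2051] 19.3917
0.17 [-0.6  1.   0.3] [0.5588 0.1063 0.1701] 19.975
0.145 [-1.1  0.5  0.4] [0.5586 0.1063 0.1448] 20.4333
0.1375 [-1.8  0.8  0.4] [0.5586 0.1063 0.1373] 20.7667
22.4667
```

View pics/side_insR.png

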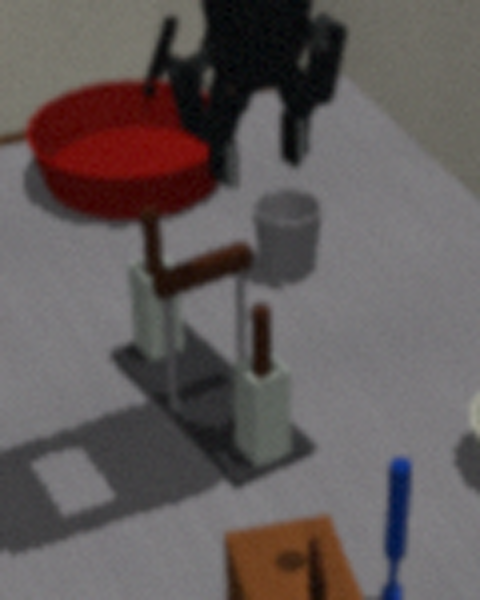

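View pics/top_insR.png

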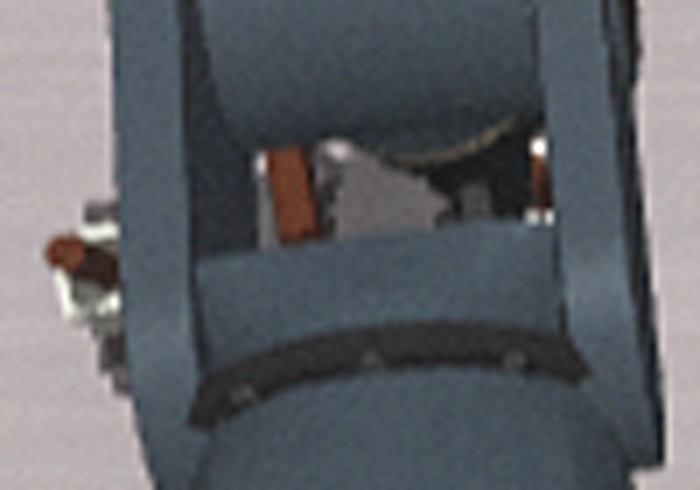

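Both tools stand in the wells. Next I'll grip the handle bar.

Run:
```python
from h import *
from cell import r,optics
import cv2
p=[*HD,.30]; Q,s=best(r,p,CY+np.pi/2); print(s)
r.move_to(p,Q); r.sleep(.2); print(r.current_tool_pos(),r.current_t())
d=optics.get_image("wrist");cv2.imwrite("pics/w5.png",d["pixels"][:,:,::-1])
```

```text
[ 0.26  0.36  1.52 -0.    1.26 -1.47]
[0.54386038 0.1947005  0.29997389] 24.0417
```

View pics/w5.png

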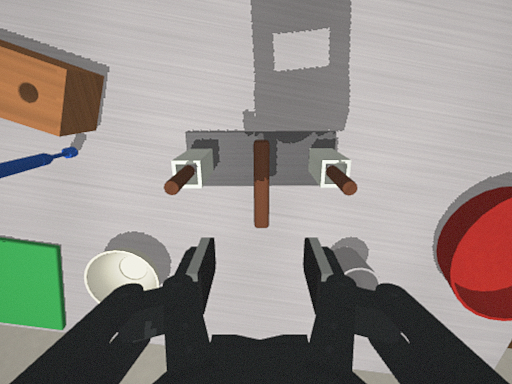

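The bar is centred at (261,184) between the jaws, and both tools are clear of the fingers at (172,187) and (350,187). I'll descend, grip and lift a little.

Run:
```python
from h import *
from cell import r,optics
import cv2
y=Rotation.from_quat(r.current_ee_rot()).as_matrix()[:,1]
p=np.array([*HD,0])+.0012*y; print(y,p)
xy=p[:2]
r.move_linear([*xy,.20],vel=.15)
r.move_linear([*xy,.147],vel=.08); print(np.round(r.current_contact_force(),1))
r.set_gripper(0,90); r.sleep(.2)
print(r.current_opening(),np.round(r.current_contact_force(),1),r.current_t())
r.move_linear([*xy,.177],vel=.05); r.sleep(.2)
print(r.current_opening(),np.round(r.current_contact_force(),1),np.round(r.current_torque(),2),r.current_t())
for n,b in [("side",(80,230,180,300))]:
    d=optics.get_image(n);np.savez(n+"_ins.npz",**d)
    cv2.imwrite(f"pics/{n}_lift1.png",cv2.resize(d["pixels"][b[0]:b[1],b[2]:b[3],::-1],None,fx=4,fy=4,interpolation=2))
```

```text
[-1.64581410e-01  9.86363503e-01 -1.03704662e-05] [ 5.43602502e-01  1.96083636e-01 -1.24445594e-08]
[ 0.5 -0.9  0.7]
0.17095885676531286 [-0.6  3.1  5.7] 26.3333
0.17074750785597445 [-0.1 -0.8 -6.4] [ 0.   -0.01  0.01] 27.2833
```

View pics/side_lift1.png

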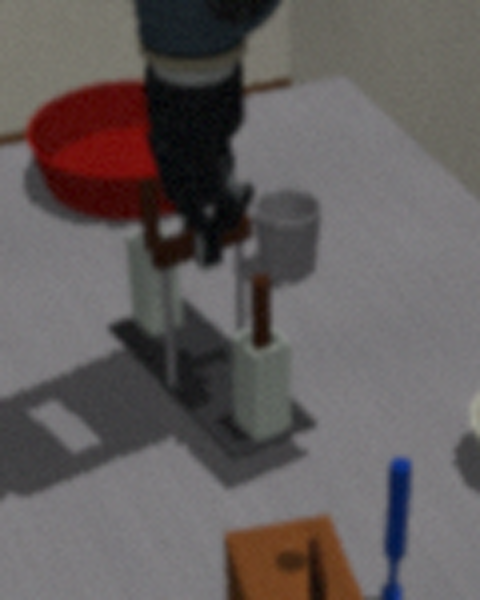

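The carrier is up and level, and the load of about 6 N matches its weight. I'll lift it to 11 cm and hold.

Run:
```python
from h import *
from cell import r,optics
import cv2
p=r.current_tool_pos()
r.move_linear([p[0],p[1],.257],vel=.06); r.sleep(3)
print(r.current_opening(),r.current_tool_pos(),np.round(r.current_contact_force(),1),np.round(r.current_torque(),2),np.abs(r.current_qvel()).max(),r.current_t())
d=optics.get_image("side");np.savez("side_l2.npz",**d)
cv2.imwrite("pics/side_lift2.png",cv2.resize(d["pixels"][60:210,180:300,::-1],None,fx=4,fy=4,interpolation=2))
d=optics.get_image("wrist");cv2.imwrite("pics/w6.png",d["pixels"][:,:,::-1])
```

```text
0.17326044449999284 [0.54350211 0.19605119 0.25702166] [-0.1  0.5 -6.2] [ 0.05 -0.03  0.  ] 0.001244968667388066 31.8167
```

View pics/side_lift2.png

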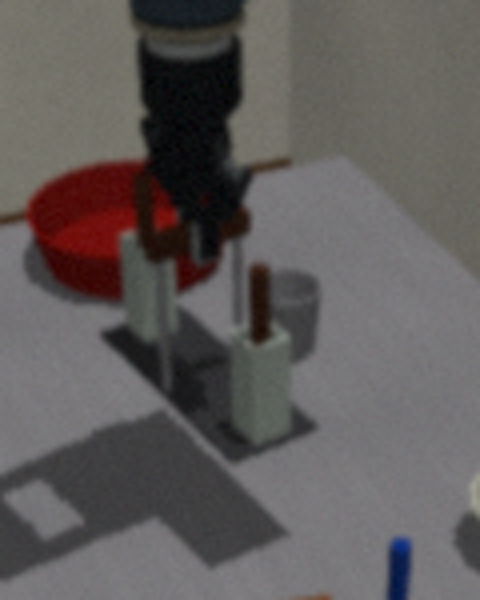

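View pics/w6.png

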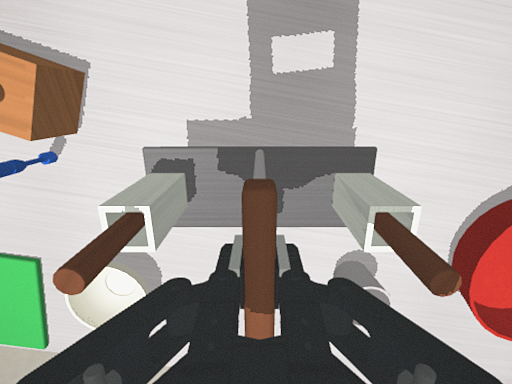

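The carrier hangs level left to right, with the rims at v≈207 on both sides, and both tools are seated. I'll check the pitch from the plate's depth and then hand in.

Run:
```python
from h import *
from cell import r,optics
R=Rotation.from_quat(r.current_ee_rot()).as_matrix();t=np.array(r.current_tool_pos())
d=optics.get_image("wrist");M=np.array(d["mount"])
pts=[]
for (u0,u1,v0,v1) in [(195,235,152,222),(290,325,152,222)]:
    v,u=np.mgrid[v0:v1:3,u0:u1:3];z=d["depth"][v,u]
    c=np.stack([(u-d["cx"])/d["fx"]*z,(v-d["cy"])/d["fy"]*z,z],-1)[z>0]
    pts.append((c@M[:3,:3].T+M[:3,3])@R.T+t)
P=np.vstack(pts);m=np.median(P[:,2]);P=P[abs(P[:,2]-m)<.02]
A=np.c_[P[:,:2]-P[:,:2].mean(0),np.ones(len(P))];s=np.linalg.lstsq(A,P[:,2],rcond=None)[0]
print("plate z",s[2],"slope",s[:2],len(P), P[:,:2].min(0),P[:,:2].max(0))
if np.hypot(*s[:2])<.07 and s[2]>.1:
    print(r.hand_in(),r.current_t())
```

```text
plate z 0.11980112408788644 slope [-0.00108042  0.00047045] 619 [0.49734159 0.12883707] [0.58832537 0.26545321]
the job is handed in; nothing more can be done
the job is handed in; nothing more can be done
```

I moved both round-handled dipping tools from the brown rack into the carrier's two wells, coil end down, and let go of them. I then lifted the carrier by its wooden handle and handed the job in with it still in the air, at about 32 s of the 72 s. No verdict was reported.

- **Tools:** both went in with under 3 N of force, and the pictures afterwards show them standing in the wells. I did not measure their foot positions directly.
- **Height and level:** just before hand-in the carrier's plate measured 119.8 mm up, so its feet were about 110 mm clear. Its slope was about 0.001 rad.
- **Steadiness:** I held it still for 3 s, and the joint speeds were close to zero. The wrist load was about 6 N, which matches the loaded carrier.
- **Everything else:** I kept clear of the spatula, bowl, jar and cup. The pictures gave no sign of contact with them, but I did not measure their final positions.

None of the checks failed or disagreed.

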